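# Lock the bench-pin holder with its lever bolt

## Robot

A 7-joint arm with a two-finger parallel gripper is mounted at the origin on the work surface. World frame = base frame: x ahead of the robot, y to its left, z up, the work surface at z = 0. Lengths are in m, angles in degrees, forces in N, time in s.
With the tool pointing down it reaches from about 0.4 to 0.85 m from the base axis. Payload 4.4 kg.
Tool frame: the origin (TCP) lies at the very end of the fingers, on their centre line; the grasp point (between the pads) lies 19 mm behind it (grasp_offset is the z of the grasp point in the tool frame, in m); z points along the fingers, y is the line along which they close (so a half turn about z gives the same grasp; the last joint's range is limited). The gripper opens to 94 mm and grips with 3 to 60 N. Pads are 16 mm wide; open, the fingers measure 119 mm over their backs; the gripper's body (75 mm by 177 mm) begins 78 mm behind the grasp point.
Start: joints at [-80.833, 36.005, 2.206, 86.941, -1.547, 57.084, -1.146], TCP at [0.145, 0.634, 0.205] pointing down, gripper open.
Joint ranges: [-175.42, 175.42], [-21.48, 121.26], [-71.46, 75.88], [10.55, 141.38], [-63.04, 243.04], [13.31, 113.54], [-168.57, 168.57]. Speed limits (degrees/s): [147.25, 147.25, 180, 180, 180, 180, 180].

## Interface

Orientations are given as a 3x3 rotation matrix whose columns are the frame's x, y, z axes.
In Python, from workcell import * gives the robot as it stands.
- The arm moves only by the tool send_rows, never from a script. Its argument "rows" is a list of rows, each a list of 7 numbers: the shift along the tool's x, y, z in units of 25 mm (1.0 is 25 mm), then the turn, a rotation vector about the tool's x, y, z in units of 5 degrees (1.0 is 5 degrees), then the opening, from 0 (shut) to 1 (fully open). In form: [[dx, dy, dz, wx, wy, wz, grip], ...]. A call has 1 to 8 rows; each row is the pose to reach, as a shift and turn from the pose commanded when the call began, along the tool's axes at that moment; what a row does not reach only later rows make up. A row lasts 1/12 s, in which the tool goes at most 41.7 mm and 7.16 degrees, less where a joint would pass 70% of its speed; a pose out of reach is approached as far as the arm can. A call with a gripper value outside its range is refused whole. The fingers move at their own pace and stop on an object; "force" is the grip in N (left out, the last holds). Time passes only in rows, so rows that repeat a pose let the fingers close. It gives the time, the measured TCP pose, the force, the opening and the grip force at its end, in the units of the state.
- read_state(): the state, without advancing time (a new reading comes with each control period).
- snapshot(name): name is "scene" or "top"; returns (picture, depth): 420x560x3 uint8, blue, green, red; 420x560 float32, m along the optical axis (not along the pixel's ray), 0 where there is no reading.
- camera_model(name): a dict with "K" (3x3 intrinsics, pixels), "k1" (the pictures are not rectified: a ray, as slopes to the right and down, at radius r is drawn at 1 + k1 r^2 times it, then the intrinsics apply), "cam_to_world" (4x4, takes a point from camera to world coordinates). Camera axes: x right, y down, z forward; pixel columns grow to the right and rows downward; lengths in m; the calibration is good to about 2 mm. A picture is of the moment at which its call begins. camera_model takes no time and is no camera call.
- job_done(): hands the job in; it is judged then, once.
The state is a dict: "clock": time; "joint_positions": joint angles; "joint_vel": joint speeds; "effort": joint torques, N m; "tool_pos": TCP position; "orientation": TCP orientation; "ft_force": force on the tool from outside, world axes, zero at the start; "ft_torque": the same for the moment, N m; "width": opening from 0.0 (shut) to 1.0 (fully open); "gripper_force": force on a finger pad.
Only numpy, scipy, OpenCV 4.12 (cv2) and the standard library are available. Lean on these libraries where they do the work, as an engineer would, in place of code of your own. Each camera call takes 0.05 s, during which the arm holds its last target. There are 200 camera calls.

## Task

On the jeweller's bench, lock the bench-pin holder: screw its upright lever bolt in clockwise until its flange is just snug on the fibre washer, without over-tightening and crushing the washer, and only then fold the lever down flat until it is fully closed. Leave the bolt snug and do not disturb the other things on the bench.

Things in the scene. Friction and masses are not known exactly. Their poses are not given: they have to be found in the camera images.
- holder: bench-pin holder, fixed to the bench: grey painted steel block 60 x 90 mm (x, y), top face 48 mm above its underside, on a dark base plate 100 x 110 x 10 mm; a notched wooden bench pin sticks out of its -x side, 24 to 34 mm up, to x = -110 mm. Origin: under the block's centre, on the bolt's axis; z up.
- washer_top (a point): centre of the top face of the brown springy fibre washer (38 mm across) on the block, z up. When the flange bites on it, the turning torque climbs steadily, 1.0 N m per further rad, while the washer gives 0.95 mm per rad; it springs back when let go. The bolt is snug once taken 0.15 to 0.45 rad past the bite (0.17 to 0.47 N m) for a moment; beyond that the washer is crushed.
- flange (a point): centre of the underside of the bolt's round steel flange (32 mm across, 5 mm thick), on the vertical bolt axis. It starts 1.8 to 3.5 mm above the washer, more or less than the readings can tell exactly: feel for the bite. Fast right-hand thread: clockwise from above sinks it 6 mm a turn (0.95 mm per rad), against about 0.05 N m.
- pivot (a point): centre of the lever's hinge pin, 16 mm above the flange's underside, on the bolt's axis; turns and sinks with the bolt. Its x axis points the way the lever lies when folded, its y axis runs along the hinge pin, z up.
- lever_tip (a point): end of the lever, 75 mm from the pivot. x axis along the lever from pivot to tip, y along the hinge pin, z the normal of its broad outer face. Plain aluminium paddle 18 mm wide (y), 8 mm thick (z), rounded end; the clevis cheeks at its root reach 6 mm above the pivot. Upright, its two broad faces can be pinched from above.
- lever (a joint): lever angle in rad: 0 folded flat (closed, level, pointing along the pivot's x), 1.57 upright (it starts between 1.40 and 1.65, stop at 1.7). It is stiff (0.22 N m, about 4 N at 55 mm from the pivot) and stays where it is left.
- tin: small round aluminium tin, 52 mm across, 45 mm high, standing beside the holder's +y side; leave alone. Origin: its underside, z up.
- brush: brush 170 mm long lying at the holder's -y side; leave alone. Origin: its underside, z up.
- spare_bolt: spare lever bolt lying loose beyond the holder, about 130 mm long; leave alone. Origin: its underside, z up.
- ring_box: open dark wooden ring box 70 x 70 mm; leave alone. Origin: its underside, z up.
- tape: roll of tape 72 mm across, 20 mm high; leave alone. Origin: its underside, z up.
- pliers: blue-handled pliers, 130 mm long; leave alone. Origin: its underside, z up.
- glass_plate: pale square plate 90 x 90 x 8 mm; leave alone. Origin: its underside, z up.
Not all that is in view belongs to the job. Leave any red look-alike of the holder alone.

How it is judged:
By the outcome, as a careful person would: the job done as asked, in the order asked, and still so for the second after the job is handed in, with the robot touching nothing.
It also fails if it takes over 67 s, if anything falls off the work surface, if the arm or the gripper's body presses on something with over 40 N, if the wrist force passes 120 N, or if a joint passes its speed limit or range.

## Working session

There is one attempt and no reset: what is moved stays moved. The work goes in short steps, Python scripts to look and compute and a tool call to move; the robot and the scene stay as the last step left them, time stands still between calls to the robot, and variables do not carry over. Pictures are saved under pics/ and viewed, at most 10 in all, crops included, and the job is handed in when it is done.

Besides the shell and the picture viewer there is one more tool, called as name([rows], argument=value, ...), one row to a line, values as JSON. send_rows: Moves the arm, as the interface text tells. Its arguments: {"type":"object","properties":{"rows":{"type":"array"},"force":{"type":"number"}},"required":["rows"]}

```bash
mkdir -p pics
python3 - <<'E'
from workcell import *
import cv2,numpy as np
for n in ("scene","top"):
    p,d=snapshot(n); cv2.imwrite(f"pics/{n}0.png",p); np.save(f"{n}0.npy",d)
    m=camera_model(n); print(n,np.round(m["K"],1).tolist(),m["k1"],np.round(m["cam_to_world"],3).tolist())
s=read_state(); print({k:np.round(v,3).tolist() for k,v in s.items()})
E
```

```text
scene [[400.2, 0.0, 277.6], [0.0, 400.2, 210.2], [0.0, 0.0, 1.0]] 0.007078730014337573 [[0.872, 0.37, -0.321, 0.919], [0.49, -0.642, 0.591, -0.601], [0.013, -0.672, -0.741, 0.858], [0.0, 0.0, 0.0, 1.0]]
top [[424.5, 0.0, 287.8], [0.0, 424.5, 210.9], [0.0, 0.0, 1.0]] 0.027222845072885773 [[0.0, -0.994, 0.108, 0.464], [-0.999, 0.004, 0.039, -0.017], [-0.039, -0.108, -0.993, 1.023], [0.0, 0.0, 0.0, 1.0]]
{'clock': 0.1, 'joint_positions': [-80.833, 36.053, 2.203, 86.989, -1.548, 57.086, -1.146], 'joint_vel': [-0.012, -0.151, 0.064, -0.111, -0.056, -0.004, 0.029], 'effort': [0.003, -55.079, 1.148, -18.712, -0.052, 0.019, 0.0], 'tool_pos': [0.145, 0.633, 0.205], 'orientation': [[-0.975, 0.224, -0.0], [0.224, 0.975, -0.002], [-0.0, -0.002, -1.0]], 'ft_force': [-0.214, -0.184, -0.496], 'ft_torque': [-0.01, 0.044, 0.003], 'gripper_force': 0.0, 'width': 1.002}
```

View pics/scene0.png

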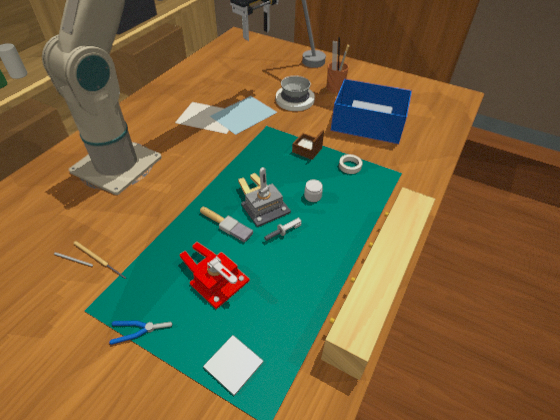

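View pics/top0.png

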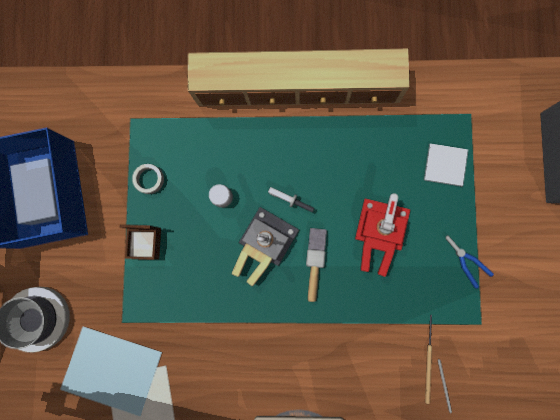

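The holder is grey, at about (265,240) in top and (264,200) in scene, with the tin at its +y side, the brush on its -y side and the red look-alike to the right. I'll zoom in next.

Run:
```python
import cv2,numpy as np
a=cv2.imread("pics/scene0.png")[160:235,225:300]; b=cv2.imread("pics/top0.png")[200:275,228:303]
c=np.hstack([cv2.resize(x,(400,400),interpolation=cv2.INTER_CUBIC) for x in (a,b)]); cv2.imwrite("pics/crop.png",c)
```

```text
(no output)
```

View pics/crop.png

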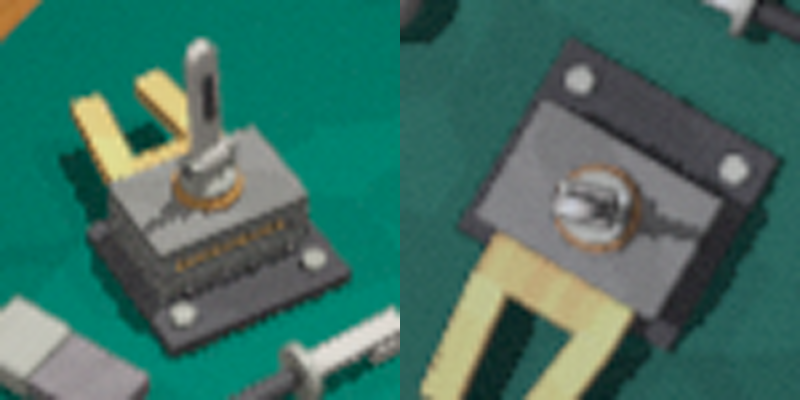

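The scene crop shows the upright lever with its tip at about (263,168), its broad face towards the camera. In the top view the washer centre is at about (265,239) and the block's corners are clear. I'll measure the axis and the face normal.

```bash
cat > h.py <<'E'
from workcell import *
import cv2,numpy as np
def rays(n,px):
    m=camera_model(n);K=np.array(m["K"]);k=m["k1"];px=np.atleast_2d(np.array(px,float))
    q=np.c_[(px[:,0]-K[0,2])/K[0,0],(px[:,1]-K[1,2])/K[1,1]];u=q.copy()
    for _ in range(5): u=q/(1+k*(u**2).sum(1))[:,None]
    return np.c_[u,np.ones(len(u))]
def pts(n,px,d):
    M=np.array(camera_model(n)["cam_to_world"]);return rays(n,px)*np.asarray(d)[:,None]@M[:3,:3].T+M[:3,3]
def onz(n,px,z):
    M=np.array(camera_model(n)["cam_to_world"]);r=rays(n,px)@M[:3,:3].T;c=M[:3,3];return c+r*((z-c[2])/r[:,2])[:,None]
def cloud(n,d,x0,x1,y0,y1):
    v,u=np.mgrid[y0:y1,x0:x1];u=u.ravel();v=v.ravel();D=d[v,u];g=D>0;return pts(n,np.c_[u,v][g],D[g])
E
python3 - <<'E'
from h import *
np.set_printoptions(precision=4,suppress=True)
c=np.array([[545,100],[722,200],[655,318],[475,212]]);t=lambda c:np.c_[228+(c[:,0]-400)/5.333-.4,200+c[:,1]/5.333-.4]
P=onz("top",t(c),.048);print(P,P.mean(0)); e=P[1]-P[0];print("y-edge",np.linalg.norm(e),np.linalg.norm(P[2]-P[1]),np.degrees(np.arctan2(*(P[1]-P[2]+P[0]-P[3])[[1,0]])))
print("washer top",onz("top",t(np.array([[597,207]])),.05),"scene",onz("scene",[[225+208/5.333-.4,160+188/5.333-.4]],.052))
for n,b in(("top",(255,280,225,255)),("scene",(255,275,160,200))):
    d=np.load(n+"0.npy");C=cloud(n,d,*b);L=C[(C[:,2]>.088)&(C[:,2]<.17)]
    print(n,len(L),L.mean(0),L.min(0),L.max(0),np.sort(C[:,2])[-5:])
    for lo in np.arange(.04,.15,.01):
        s=C[(C[:,2]>=lo)&(C[:,2]<lo+.01)]
        if len(s): print(round(lo,3),len(s),s.mean(0),s.std(0))
    if len(L)>10:
        m=L.mean(0);u,s,v=np.linalg.svd(L-m);print("svd",s/np.sqrt(len(L)),v)
M=np.array(camera_model("scene")["cam_to_world"])
r0=onz("scene",[[225+202/5.333-.4,160+40/5.333-.4]],.14);print("tip scene z.14",r0, "z.13",onz("scene",[[225+202/5.333-.4,160+40/5.333-.4]],.13))
E
```

```text
[[0.5527 0.0977 0.048 ]
 [0.5092 0.0209 0.048 ]
 [0.4588 0.0496 0.048 ]
 [0.5042 0.1276 0.048 ]] [0.5062 0.074  0.048 ]
y-edge 0.08829381540741572 0.05805335954291499 -30.66256174239569
washer top [[0.5062 0.0746 0.05  ]] scene [[0.5077 0.0731 0.052 ]]
top 45 [0.5034 0.0731 0.1381] [0.4988 0.0662 0.0951] [0.509  0.0839 0.1527] [0.1497 0.1498 0.1504 0.1504 0.1527]
0.04 116 [0.5026 0.0683 0.0487] [0.0212 0.0171 0.0014]
0.05 390 [0.5022 0.0665 0.0525] [0.0199 0.0169 0.0018]
0.06 53 [0.5058 0.074  0.0635] [0.011  0.0071 0.0017]
0.07 38 [0.5064 0.0711 0.0772] [0.0061 0.009  0.0019]
0.08 19 [0.5078 0.0716 0.0822] [0.0061 0.0083 0.0014]
0.09 2 [0.504  0.0671 0.0959] [0.0033 0.0001 0.0007]
0.1 3 [0.5054 0.0684 0.1055] [0.0027 0.0031 0.0004]
0.11 2 [0.5032 0.0674 0.1167] [0.0033 0.0002 0.0023]
0.12 3 [0.5045 0.0687 0.1259] [0.0027 0.0031 0.0017]
0.13 5 [0.5042 0.0707 0.1355] [0.0035 0.0038 0.0031]
0.14 27 [0.5027 0.075  0.1469] [0.0023 0.0049 0.0021]
svd [0.0159 0.0045 0.0024] [[-0.0377  0.1926  0.9805]
 [ 0.3305  0.9284 -0.1697]
 [-0.943   0.3177 -0.0987]]
scene 112 [0.5056 0.0718 0.12  ] [0
[... 152 characters left out ...]
.0745 0.0534] [0.0131 0.0194 0.0028]
0.06 36 [0.5116 0.069  0.0635] [0.0064 0.0083 0.0027]
0.07 43 [0.5087 0.068  0.0759] [0.0058 0.0083 0.0025]
0.08 20 [0.5084 0.0728 0.0845] [0.004  0.0068 0.003 ]
0.09 15 [0.5075 0.0713 0.0941] [0.0025 0.0047 0.0025]
0.1 20 [0.5062 0.07   0.1048] [0.0031 0.0045 0.0032]
0.11 16 [0.5066 0.072  0.1152] [0.0027 0.0049 0.0028]
0.12 18 [0.5057 0.0723 0.1245] [0.0027 0.0051 0.003 ]
0.13 21 [0.5044 0.0726 0.135 ] [0.0035 0.005  0.0027]
0.14 19 [0.5036 0.0726 0.1449] [0.003  0.004  0.0025]
svd [0.0179 0.0052 0.002 ] [[ 0.068  -0.0516 -0.9964]
 [ 0.4586  0.8885 -0.0147]
 [ 0.8861 -0.4559  0.0841]]
tip scene z.14 [[0.4969 0.0876 0.14  ]] z.13 [[0.491  0.0971 0.13  ]]
```

```bash
cat >> h.py <<'E'
from scipy.spatial.transform import Rotation as Ro
def down(ang): # tool y at world angle ang deg, z down
    a=np.radians(ang);y=np.array([np.cos(a),np.sin(a),0]);z=np.array([0,0,-1.]);return np.c_[np.cross(y,z),y,z]
def delta(p,R):
    s=read_state();R0=np.array(s["orientation"]);return np.round(np.r_[R0.T@(np.array(p)-s["tool_pos"])/.025,np.degrees((Ro.from_matrix(R0.T@R)).as_rotvec())/5],3).tolist()
def st():
    s=read_state();R=np.array(s["orientation"]);print(round(s["clock"],2),"p",np.round(s["tool_pos"],4),"yang",round(np.degrees(np.arctan2(R[1,1],R[0,1])),2),"z",np.round(R[:,2],3),"F",np.round(s["ft_force"],2),"T",np.round(s["ft_torque"],3),"w",np.round(s["width"],3),s["gripper_force"],"q7",round(s["joint_positions"][6],1))
E
python3 -c "
from h import *
print(delta([.502,.0745,.2],down(155)))"
```

```text
[-18.904, -18.575, 0.218, -0.017, -0.013, -15.588]
```

send_rows([
  [-1.2, -1.16, 0, 0, 0, -1, 0.6],
  [-2.4, -2.32, 0, 0, 0, -2, 0.6],
  [-3.6, -3.5, 0, 0, 0, -3, 0.6],
  [-4.8, -4.7, 0, 0, 0, -4, 0.6],
  [-6, -5.9, 0, 0, 0, -5, 0.6],
  [-7.2, -7.1, 0, 0, 0, -6, 0.6],
  [-8.4, -8.2, 0, 0, 0, -7, 0.6],
  [-9.6, -9.4, 0.1, 0, 0, -8, 0.6],
])

```text
clock: 0.77
tool_pos: [0.3263, 0.3513, 0.2033]
orientation: [[-0.888, -0.459, 0.001], [-0.459, 0.888, 0.0], [-0.001, 0.0, -1.0]]
ft_force: [0.6, 0.7, 0.2]
width: 0.599
gripper_force: 0.0
```

```bash
python3 -c "
from h import *
st();print(delta([.502,.0745,.2],down(155)))"
```

```text
0.77 p [0.3263 0.3513 0.2033] yang 117.33 z [ 0.001  0.    -1.   ] F [0.65 0.73 0.17] T [ 0.063 -0.027  0.014] w 0.599 0.0 q7 62.0
[-1.16, -13.064, 0.131, -0.001, 0.008, -7.535]
```

send_rows([
  [-0.15, -1.6, 0, 0, 0, -1, 0.5],
  [-0.3, -3.2, 0, 0, 0, -2, 0.5],
  [-0.45, -4.8, 0, 0, 0, -3, 0.5],
  [-0.6, -6.4, 0, 0, 0, -4, 0.5],
  [-0.75, -8, 0, 0, 0, -5, 0.5],
  [-0.9, -9.6, 0.1, 0, 0, -6, 0.5],
  [-1.05, -11.4, 0.1, 0, 0, -7, 0.5],
  [-1.15, -13, 0.1, 0, 0, -7.5, 0.5],
])

```text
clock: 1.43
tool_pos: [0.4984, 0.0764, 0.2004]
orientation: [[-0.426, -0.905, -0.001], [-0.905, 0.426, 0.0], [0.0, 0.001, -1.0]]
ft_force: [1.4, 0.8, -0.1]
width: 0.502
gripper_force: 0.0
```

send_rows([
  [0, 0, 0, 0, 0, 0, 0.5],
  [0, 0, 0, 0, 0, 0, 0.5],
])

```text
clock: 1.6
tool_pos: [0.4986, 0.0752, 0.2001]
orientation: [[-0.436, -0.9, -0.001], [-0.9, 0.436, -0.001], [0.001, 0.0, -1.0]]
ft_force: [0.3, 0.2, -0.6]
width: 0.498
gripper_force: 0.0
```

```bash
python3 -c "
from h import *
st();print(delta([.502,.0745,.118],down(155)))
p,d=snapshot('scene');q,_=snapshot('top')
f=lambda x:cv2.resize(x,(400,400),interpolation=cv2.INTER_CUBIC)
cv2.imwrite('pics/c1.png',np.hstack([f(p[120:220,215:315]),f(q[190:290,215:315])]))"
```

```text
1.6 p [0.4986 0.0752 0.2001] yang 154.17 z [-0.001 -0.001 -1.   ] F [ 0.28  0.16 -0.6 ] T [0.155 0.042 0.019] w 0.498 0.0 q7 133.2
[-0.039, -0.136, 3.283, 0.004, -0.011, -0.167]
```

View pics/c1.png

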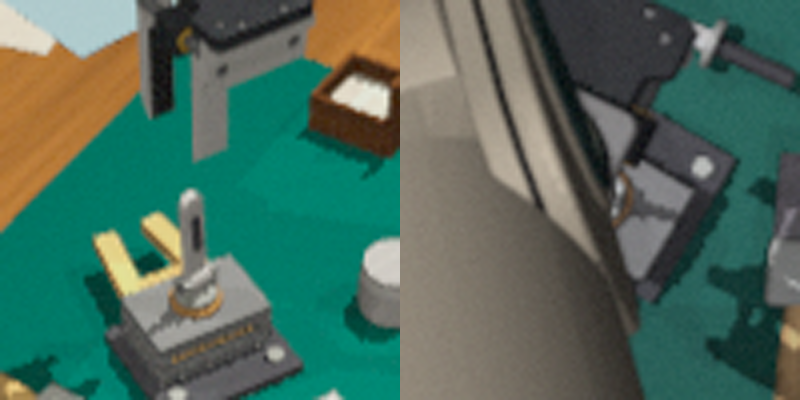

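The gripper straddles the lever, with the tip at crop (188,195) and one finger on either side. Next I'll descend and pinch.

send_rows([
  [0, -0.05, 0.8, 0, 0, 0, 0.5],
  [0, -0.1, 1.6, 0, 0, 0, 0.5],
  [0, -0.14, 2.4, 0, 0, 0, 0.4],
  [0, -0.14, 3.3, 0, 0, 0, 0.4],
  [0, -0.14, 3.3, 0, 0, 0, 0.3],
  [0, -0.14, 3.3, 0, 0, 0, 0.2],
], force=10)

```text
clock: 2.2
tool_pos: [0.4996, 0.0785, 0.1177]
orientation: [[-0.427, -0.904, -0.003], [-0.904, 0.427, 0.0], [0.001, 0.002, -1.0]]
ft_force: [-0.3, 0.7, 0.3]
width: 0.296
gripper_force: 0.0
```

send_rows([
  [0, 0, 0, 0, 0, 0, 0.1],
  [0, 0, 0, 0, 0, 0, 0],
  [0, 0, 0, 0, 0, 0, 0],
  [0, 0, 0, 0, 0, 0, 0],
])

```text
clock: 2.53
tool_pos: [0.5029, 0.0772, 0.1194]
orientation: [[-0.429, -0.903, 0.004], [-0.903, 0.429, 0.001], [-0.003, -0.003, -1.0]]
ft_force: [2.0, -0.4, 2.8]
width: 0.096
gripper_force: 10.0
```

```bash
python3 -c "
from h import *
st()"
```

```text
2.53 p [0.5029 0.0772 0.1194] yang 154.57 z [ 0.004  0.001 -1.   ] F [ 1.98 -0.37  2.79] T [ 0.016 -0.511  0.05 ] w 0.096 10.00289467319135 q7 130.5
```

send_rows([
  [0, -0.06, 0, 0, 0, 0, 0],
  [0, -0.12, 0, 0, 0, 0, 0],
  [0.04, -0.17, 0, 0, 0, 0, 0],
  [0.04, -0.17, 0, 0, 0, 0, 0],
  [0.04, -0.17, 0, 0, 0, 0, 0],
  [0.04, -0.17, 0, 0, 0, 0, 0],
], force=60)

```text
clock: 3.03
tool_pos: [0.5052, 0.0759, 0.1192]
orientation: [[-0.429, -0.903, 0.002], [-0.903, 0.429, 0.002], [-0.003, -0.001, -1.0]]
ft_force: [0.7, 2.7, 6.6]
width: 0.08
gripper_force: 60.0
```

```bash
python3 -c "
from h import *
st()"
```

```text
3.03 p [0.5052 0.0759 0.1192] yang 154.6 z [ 0.002  0.002 -1.   ] F [0.7  2.66 6.64] T [ 0.784 -0.16   0.041] w 0.08 60.00166119465575 q7 130.9
```

send_rows([
  [0, 0, 0.05, 0, 0, 1, 0],
  [0, 0, 0.05, 0, 0, 2, 0],
  [0, 0, 0.06, 0, 0, 3, 0],
  [0, 0, 0.06, 0, 0, 4, 0],
  [0, 0, 0.06, 0, 0, 5, 0],
  [0, 0, 0.07, 0, 0, 6, 0],
  [0, 0, 0.07, 0, 0, 6, 0],
  [0, 0, 0.07, 0, 0, 6, 0],
])

```text
clock: 3.7
tool_pos: [0.5057, 0.0756, 0.1184]
orientation: [[-0.823, -0.567, 0.003], [-0.567, 0.823, 0.002], [-0.004, -0.0, -1.0]]
ft_force: [-1.2, 2.3, 15.6]
width: 0.081
gripper_force: 60.0
```

```bash
python3 -c "
from h import *
st()"
```

```text
3.7 p [0.5057 0.0756 0.1184] yang 124.58 z [ 0.003  0.002 -1.   ] F [-1.23  2.27 15.65] T [0.304 0.226 0.037] w 0.081 60.006665454857284 q7 108.9
```

send_rows([
  [0, 0, -0.05, 0, 0, 1, 0],
  [0, 0, -0.07, 0, 0, 2, 0],
  [0, 0, -0.07, 0, 0, 3, 0],
  [0, 0, -0.07, 0, 0, 4, 0],
  [0, 0, -0.065, 0, 0, 5, 0],
  [0, 0, -0.06, 0, 0, 6, 0],
  [0, 0, -0.06, 0, 0, 6, 0],
])

```text
clock: 4.28
tool_pos: [0.5056, 0.0751, 0.1183]
orientation: [[-0.997, -0.078, 0.002], [-0.078, 0.997, 0.001], [-0.002, 0.001, -1.0]]
ft_force: [2.5, 1.9, 0.4]
width: 0.083
gripper_force: 60.0
```

```bash
python3 -c "
from h import *
st()"
```

```text
4.28 p [0.5056 0.0751 0.1183] yang 94.45 z [ 0.002  0.001 -1.   ] F [2.49 1.94 0.38] T [ 0.52  -0.874  0.013] w 0.083 60.00116448667541 q7 87.1
```

send_rows([
  [0, 0, 0.003, 0, 0, 1, 0],
  [0, 0, 0.006, 0, 0, 2, 0],
  [0, 0, 0.01, 0, 0, 3, 0],
  [0, 0, 0.013, 0, 0, 4, 0],
  [0, 0, 0.017, 0, 0, 5, 0],
  [0, 0, 0.02, 0, 0, 6, 0],
  [0, 0, 0.02, 0, 0, 6, 0],
])

```text
clock: 4.87
tool_pos: [0.5056, 0.0747, 0.1178]
orientation: [[-0.903, 0.43, 0.002], [0.43, 0.903, 0.001], [-0.002, 0.002, -1.0]]
ft_force: [4.9, 2.4, 1.5]
width: 0.079
gripper_force: 60.0
```

```bash
python3 -c "
from h import *
st()"
```

```text
4.87 p [0.5056 0.0747 0.1178] yang 64.56 z [ 0.002  0.001 -1.   ] F [4.95 2.37 1.47] T [ 0.412 -0.879  0.039] w 0.079 60.00177885769517 q7 65.6
```

send_rows([
  [-0.01, 0.01, 0.003, 0, 0, 1, 0],
  [-0.02, 0.02, 0.006, 0, 0, 2, 0],
  [-0.02, 0.02, 0.01, 0, 0, 3, 0],
  [-0.02, 0.02, 0.01, 0, 0, 3, 0],
  [-0.02, 0.02, 0.01, 0, 0, 3, 0],
])

```text
clock: 5.28
tool_pos: [0.5056, 0.0746, 0.1175]
orientation: [[-0.764, 0.645, 0.001], [0.645, 0.764, 0.0], [-0.0, 0.001, -1.0]]
ft_force: [2.8, 1.9, 3.4]
width: 0.081
gripper_force: 60.0
```

```bash
python3 -c "
from h import *
st()"
```

```text
5.28 p [0.5056 0.0746 0.1175] yang 49.85 z [ 0.001  0.    -1.   ] F [2.81 1.91 3.44] T [ 0.236 -0.633  0.047] w 0.081 60.001959505389095 q7 55.0
```

send_rows([
  [0, 0, 0.003, 0, 0, 1, 0],
  [0, 0, 0.006, 0, 0, 2, 0],
  [0, 0, 0.006, 0, 0, 2, 0],
  [0, 0, 0.006, 0, 0, 2, 0],
])

```text
clock: 5.62
tool_pos: [0.5055, 0.0745, 0.1173]
orientation: [[-0.641, 0.768, 0.001], [0.768, 0.641, 0.0], [-0.0, 0.001, -1.0]]
ft_force: [3.1, 0.2, 3.8]
width: 0.081
gripper_force: 60.0
```

```bash
python3 -c "
from h import *
st()"
```

```text
5.62 p [0.5055 0.0745 0.1173] yang 39.84 z [ 0.001  0.    -1.   ] F [3.11 0.21 3.84] T [ 0.256 -0.619  0.021] w 0.081 60.00242571841227 q7 47.8
```

send_rows([
  [0, 0, 0.002, 0, 0, 1, 0],
  [0, 0, 0.002, 0, 0, 2, 0],
  [0, 0, 0.002, 0, 0, 2, 0],
  [0, 0, 0.002, 0, 0, 2, 0],
])

```text
clock: 5.95
tool_pos: [0.5054, 0.0744, 0.1171]
orientation: [[-0.497, 0.867, 0.0], [0.867, 0.497, 0.0], [-0.0, 0.0, -1.0]]
ft_force: [3.0, 1.7, 4.9]
width: 0.08
gripper_force: 60.0
```

```bash
python3 -c "
from h import *
st()"
```

```text
5.95 p [0.5054 0.0744 0.1171] yang 29.83 z [ 0.  0. -1.] F [2.98 1.66 4.85] T [ 0.285 -0.703  0.018] w 0.08 60.00233022823522 q7 40.6
```

send_rows([
  [0, 0, 0.002, 0, 0, 1, 0],
  [0, 0, 0.002, 0, 0, 2, 0],
  [0, 0, 0.002, 0, 0, 2, 0],
  [0, 0, 0.002, 0, 0, 2, 0],
])

```text
clock: 6.28
tool_pos: [0.5053, 0.0743, 0.1169]
orientation: [[-0.339, 0.941, 0.0], [0.941, 0.339, -0.0], [-0.0, 0.0, -1.0]]
ft_force: [3.0, 0.9, 5.2]
width: 0.08
gripper_force: 60.0
```

```bash
python3 -c "
from h import *
st()"
```

```text
6.28 p [0.5053 0.0743 0.1169] yang 19.84 z [ 0. -0. -1.] F [3.04 0.93 5.17] T [ 0.264 -0.701  0.06 ] w 0.08 60.00219360386836 q7 33.4
```

send_rows([
  [0, 0, 0, 0, 0, 1, 0],
  [0, 0, 0, 0, 0, 2, 0],
  [0, 0, 0, 0, 0, 2, 0],
  [0, 0, 0, 0, 0, 2, 0],
])

```text
clock: 6.62
tool_pos: [0.5052, 0.0743, 0.1169]
orientation: [[-0.171, 0.985, 0.0], [0.985, 0.171, -0.0], [-0.0, 0.0, -1.0]]
ft_force: [3.8, 0.5, 3.5]
width: 0.081
gripper_force: 60.0
```

```bash
python3 -c "
from h import *
st()"
```

```text
6.62 p [0.5052 0.0743 0.1169] yang 9.85 z [ 0. -0. -1.] F [3.81 0.53 3.51] T [ 0.238 -0.661 -0.011] w 0.081 60.001944730756804 q7 26.1
```

send_rows([
  [0, 0, 0.002, 0, 0, 1, 0],
  [0, 0, 0.002, 0, 0, 1, 0],
  [0, 0, 0.002, 0, 0, 1, 0],
  [0, 0, 0.002, 0, 0, 1, 0],
])

```text
clock: 6.95
tool_pos: [0.5051, 0.0743, 0.1168]
orientation: [[-0.083, 0.997, -0.0], [0.997, 0.083, 0.0], [0.0, -0.0, -1.0]]
ft_force: [3.0, 1.4, 3.4]
width: 0.079
gripper_force: 60.0
```

```bash
python3 -c "
from h import *
st()"
```

```text
6.95 p [0.5051 0.0743 0.1168] yang 4.76 z [-0.  0. -1.] F [3.04 1.39 3.39] T [ 0.15  -0.692  0.119] w 0.079 60.00179724112968 q7 22.4
```

```bash
cat >> h.py <<'E'
def av(n=6):
    T=[]
    for _ in range(n): snapshot("top");T.append(read_state()["ft_torque"][2])
    st();print("Tz",np.round(T,3),"mean",round(np.mean(T),3))
E
python3 -c "
from h import *
av(8)"
```

```text
7.35 p [0.5051 0.0743 0.1168] yang 4.58 z [-0.  0. -1.] F [2.75 1.13 4.46] T [ 0.178 -0.63   0.181] w 0.077 60.00199234345928 q7 22.3
Tz [0.172 0.173 0.157 0.227 0.194 0.145 0.19  0.181] mean 0.18
```

send_rows([
  [0, 0, 0.002, 0, 0, 0.8, 0],
  [0, 0, 0.002, 0, 0, 0.8, 0],
])

```text
clock: 7.52
tool_pos: [0.505, 0.0742, 0.1168]
orientation: [[-0.008, 1.0, -0.0], [1.0, 0.008, -0.0], [-0.0, -0.0, -1.0]]
ft_force: [3.3, 1.2, 5.5]
width: 0.081
gripper_force: 60.0
```

```bash
python3 -c "
from h import *
av(8)"
```

```text
7.92 p [0.505  0.0742 0.1168] yang 0.61 z [-0. -0. -1.] F [2.25 1.27 5.02] T [ 0.176 -0.582  0.229] w 0.082 60.00218933138967 q7 19.4
Tz [0.204 0.289 0.202 0.205 0.211 0.21  0.259 0.229] mean 0.226
```

send_rows([
  [0, 0, 0.003, 0, 0, 0.6, 0],
  [0, 0, 0.003, 0, 0, 1.2, 0],
  [0, 0, 0.003, 0, 0, 1.2, 0],
])

```text
clock: 8.17
tool_pos: [0.505, 0.0742, 0.1168]
orientation: [[0.096, 0.995, -0.0], [0.995, -0.096, -0.0], [-0.0, -0.0, -1.0]]
ft_force: [2.5, -0.2, 5.6]
width: 0.079
gripper_force: 60.0
```

```bash
python3 -c "
from h import *
av(8)"
```

```text
8.57 p [0.5049 0.0742 0.1168] yang -5.36 z [-0. -0. -1.] F [2.44 0.74 5.02] T [ 0.166 -0.48   0.37 ] w 0.079 60.0025170322624 q7 15.0
Tz [0.302 0.315 0.342 0.3   0.355 0.303 0.335 0.37 ] mean 0.328
```

Tz rises about 1 N·m per rad, and the bolt is now about 0.3 rad past the bite, which is snug. I'll release and lift.

send_rows([
  [0, 0, 0, 0, 0, 0, 0.1],
  [0, 0, 0, 0, 0, 0, 0.2],
  [0, 0, 0, 0, 0, 0, 0.3],
  [0, 0, 0, 0, 0, 0, 0.4],
  [0, 0, -1, 0, 0, 0, 0.4],
  [0, 0, -2.4, 0, 0, 0, 0.4],
  [0, 0, -2.4, 0, 0, 0, 0.4],
])

```text
clock: 9.15
tool_pos: [0.5068, 0.0737, 0.1803]
orientation: [[0.096, 0.995, 0.005], [0.995, -0.096, 0.001], [0.001, 0.005, -1.0]]
ft_force: [0.5, -1.0, 0.3]
width: 0.396
gripper_force: 0.0
```

```bash
python3 -c "
from h import *
st()
p,d=snapshot('scene');cv2.imwrite('pics/c2.png',cv2.resize(p[140:240,215:315],(600,600),interpolation=cv2.INTER_CUBIC))"
```

```text
9.15 p [0.5068 0.0737 0.1803] yang -5.49 z [ 0.005  0.001 -1.   ] F [ 0.53 -1.02  0.34] T [-0.049  0.02  -0.041] w 0.396 0.0 q7 10.6
```

View pics/c2.png

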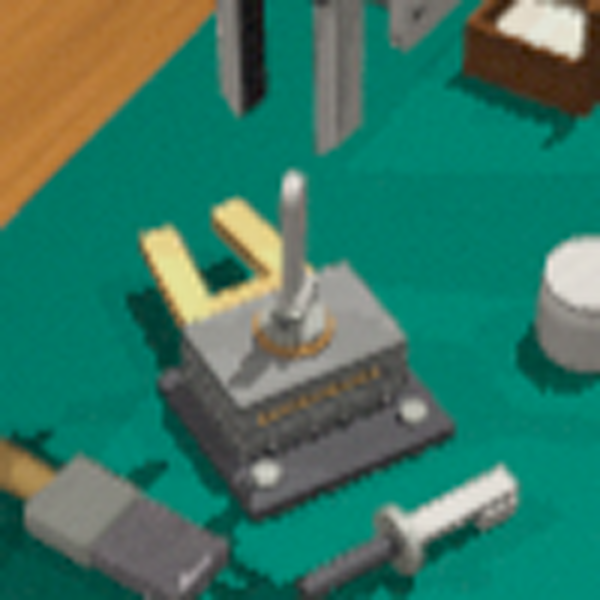

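The lever stands upright and the flange sits on the washer, at crop (295,330). The dark mark has turned to the -x side, so the fold is probably towards +x. I'll close the fingers, go behind (-x) and push gently to test.

send_rows([
  [0, -0.5, 0, 0, 0, 0, 0],
  [0, -1.3, 0, 0, 0, 0, 0],
  [0, -1.3, 0, 0, 0, 0, 0],
  [0, -1.3, 0.8, 0, 0, 0, 0],
  [0, -1.3, 1.6, 0, 0, 0, 0],
  [0, -1.3, 2.4, 0, 0, 0, 0],
  [0, -1.2, 2.4, 0, 0, 0, 0],
  [0, -1, 2.4, 0, 0, 0, 0],
])

```text
clock: 9.87
tool_pos: [0.4789, 0.0763, 0.1156]
orientation: [[0.095, 0.995, -0.004], [0.995, -0.095, -0.001], [-0.001, -0.004, -1.0]]
ft_force: [-1.0, -0.4, 0.4]
width: 0.003
gripper_force: 0.0
```

send_rows([
  [0, 0.2, 0, 0, 0, 0, 0],
  [0, 0.4, 0, 0, 0, 0, 0],
  [0, 0.6, 0, 0, 0, 0, 0],
  [0, 0.7, 0, 0, 0, 0, 0],
])

```text
clock: 10.2
tool_pos: [0.4966, 0.0764, 0.1169]
orientation: [[0.094, 0.996, -0.003], [0.996, -0.094, 0.002], [0.002, -0.003, -1.0]]
ft_force: [-5.0, 3.0, 0.8]
width: 0.009
gripper_force: 2.6
```

```bash
python3 -c "
from h import *
st()"
```

```text
10.2 p [0.4966 0.0764 0.1169] yang -5.38 z [-0.003  0.002 -1.   ] F [-4.95  2.95  0.81] T [0.753 1.218 0.092] w 0.009 2.57096013170667 q7 15.0
```

send_rows([
  [0.05, 0.25, 0, 0, 0, 0, 0],
  [0.05, 0.5, 0, 0, 0, 0, 0],
  [0.05, 0.75, 0, 0, 0, 0, 0],
  [0.05, 0.75, 0, 0, 0, 0, 0],
])

```text
clock: 10.53
tool_pos: [0.5168, 0.0745, 0.1169]
orientation: [[0.094, 0.996, -0.0], [0.996, -0.094, 0.0], [0.0, -0.0, -1.0]]
ft_force: [-4.0, 0.5, 0.7]
width: 0.001
gripper_force: 1.6
```

```bash
python3 -c "
from h import *
st()"
```

```text
10.53 p [0.5168 0.0745 0.1169] yang -5.42 z [-0.  0. -1.] F [-4.01  0.47  0.66] T [0.142 0.936 0.017] w 0.001 1.6119837714359164 q7 14.8
```

The fold towards +x is confirmed (about 4 N). Next I'll follow the arc down.

send_rows([
  [0, 0.33, 0.22, 0, 0, 0, 0],
  [0, 0.66, 0.5, 0, 0, 0, 0],
  [0, 0.9, 0.8, 0, 0, 0, 0],
  [0, 1.1, 1.12, 0, 0, 0, 0],
  [0, 1.28, 1.4, 0, 0, 0, 0],
  [0, 1.28, 1.4, 0, 0, 0, 0],
])

```text
clock: 11.03
tool_pos: [0.5495, 0.071, 0.0803]
orientation: [[0.095, 0.995, 0.001], [0.995, -0.095, -0.001], [-0.001, 0.001, -1.0]]
ft_force: [-0.6, 1.0, 1.0]
width: 0.004
gripper_force: 0.6
```

```bash
python3 -c "
from h import *
st()"
```

```text
11.03 p [0.5495 0.071  0.0803] yang -5.46 z [ 0.001 -0.001 -1.   ] F [-0.61  1.03  0.97] T [ 0.197  0.126 -0.016] w 0.004 0.6203892908251873 q7 16.6
```

send_rows([
  [0, 0.1, 0.1, 0, 0, 0, 0],
  [0, 0.2, 0.2, 0, 0, 0, 0],
  [0, 0.2, 0.3, 0, 0, 0, 0],
  [0, 0.2, 0.4, 0, 0, 0, 0],
  [0, 0.2, 0.4, 0, 0, 0, 0],
])

```text
clock: 11.45
tool_pos: [0.5545, 0.0704, 0.0728]
orientation: [[0.095, 0.995, 0.002], [0.995, -0.095, 0.0], [0.0, 0.002, -1.0]]
ft_force: [-3.2, 1.1, 14.2]
width: 0.005
gripper_force: 7.3
```

```bash
python3 -c "
from h import *
st()"
```

```text
11.45 p [0.5545 0.0704 0.0728] yang -5.48 z [ 0.002  0.    -1.   ] F [-3.17  1.13 14.24] T [0.254 0.983 0.015] w 0.005 7.318315836600959 q7 17.1
```

send_rows([
  [0, 0, 0.06, 0, 0, 0, 0],
  [0, 0, 0.1, 0, 0, 0, 0],
  [0, 0, 0.1, 0, 0, 0, 0],
])

```text
clock: 11.7
tool_pos: [0.5548, 0.0704, 0.0715]
orientation: [[0.095, 0.995, 0.004], [0.995, -0.095, 0.001], [0.001, 0.003, -1.0]]
ft_force: [-4.8, 0.6, 21.7]
width: 0.007
gripper_force: 10.8
```

```bash
python3 -c "
from h import *
st()"
```

```text
11.7 p [0.5548 0.0704 0.0715] yang -5.48 z [ 0.004  0.001 -1.   ] F [-4.81  0.6  21.73] T [0.332 1.359 0.016] w 0.007 10.770174753852189 q7 17.3
```

send_rows([
  [0, 0, -0.4, 0, 0, 0, 0],
  [0, 0, -1.4, 0, 0, 0, 0],
  [0, -1, -2.8, 0, 0, 0, 0],
  [0, -2.5, -4, 0, 0, 0, 0],
  [0, -4, -5, 0, 0, 0, 0],
  [0, -5.2, -5, 0, 0, 0, 0],
  [0, -5.2, -5, 0, 0, 0, 0],
])

```text
clock: 12.28
tool_pos: [0.4171, 0.0834, 0.1948]
orientation: [[0.095, 0.995, -0.005], [0.996, -0.095, 0.003], [0.002, -0.005, -1.0]]
ft_force: [-0.7, -0.4, -0.3]
width: 0.008
gripper_force: 0.0
```

```bash
python3 -c "
from h import *
st()
p,d=snapshot('scene');q,e=snapshot('top')
f=lambda x:cv2.resize(x,(400,400),interpolation=cv2.INTER_CUBIC)
cv2.imwrite('pics/c3.png',np.hstack([f(p[160:240,225:305]),f(q[195:275,225:305])]))
C=cloud('scene',d,245,300,170,225)
u=np.array([.995,-.096,0]);v=np.array([.096,.995,0]);Q=C-[.506,.074,0]
a=Q@u;b=Q@v
for lo in range(10,85,8):
    m=(a*1e3>=lo)&(a*1e3<lo+8)&(abs(b)<.007)&(C[:,2]>.055);print(lo,m.sum(),np.median(C[m,2]) if m.any() else None)
"
```

```text
12.28 p [0.4171 0.0834 0.1948] yang -5.43 z [-0.005  0.003 -1.   ] F [-0.67 -0.38 -0.27] T [-0.066  0.105 -0.02 ] w 0.008 0.0 q7 6.4
10 24 0.06893584290058957
18 13 0.07178327447971511
26 7 0.07278504786803186
34 6 0.07108051808926202
42 1 0.07371520442122803
50 1 0.07540185026043966
58 0 None
66 0 None
74 0 None
82 0 None
```

View pics/c3.png

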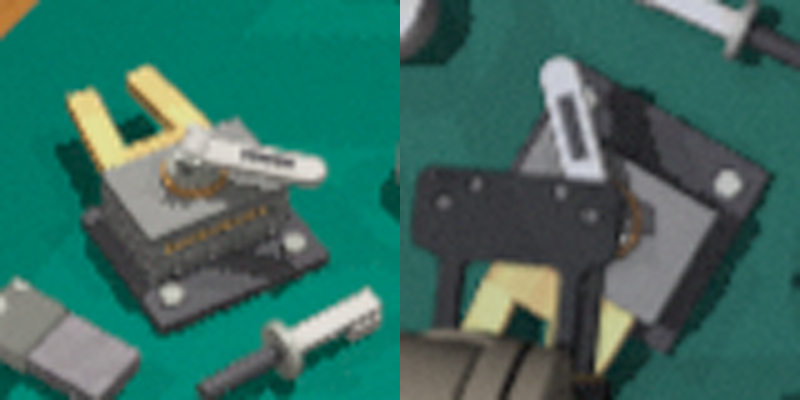

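The lever is folded along about +15° yaw, because the bolt sprang back as expected. I'll measure whether it is level along its own direction.

```bash
python3 -c "
from h import *
np.set_printoptions(precision=4,suppress=True)
A=[]
for n,b in (('scene',(255,295,180,205)),('top',(247,268,203,245))):
  for k in range(3):
    p,d=snapshot(n);x0,x1,y0,y1=b
    g=p[y0:y1,x0:x1];hsv=cv2.cvtColor(g,cv2.COLOR_BGR2HSV)
    v,u=np.nonzero((hsv[...,2]>150)&(hsv[...,1]<60));u=u+x0;v=v+y0;D=d[v,u];C=pts(n,np.c_[u,v],D)[D>0];C=C[(C[:,2]>.055)&(C[:,2]<.1)]
    a=np.hypot(C[:,0]-.506,C[:,1]-.0738);m=(a>.02)&(a<.074);C=C[m];a=a[m]
    m=C.mean(0);c=np.polyfit(a,C[:,2],1);
    for _ in range(3):
        r=C[:,2]-np.polyval(c,a);w=abs(r)<2*r.std();c=np.polyfit(a[w],C[w,2],1)
    print(n,len(C),m,'yaw',np.degrees(np.arctan2(m[1]-.0738,m[0]-.506)),'slope deg',np.degrees(c[0]),'z at 0,70',np.polyval(c,[0,.07]),a.max())
"
```

```text
scene 72 [0.5522 0.0851 0.0738] yaw 13.761002405905796 slope deg 0.204924945404588 z at 0,70 [0.0736 0.0739] 0.07398724175124098
scene 71 [0.552  0.0851 0.0739] yaw 13.748285734086732 slope deg -1.3344981842284627 z at 0,70 [0.0748 0.0731] 0.07354866601237525
scene 72 [0.5522 0.0852 0.0736] yaw 13.895899979483797 slope deg -0.6273932961008858 z at 0,70 [0.074  0.0733] 0.07353082144700929
top 107 [0.5563 0.0876 0.0758] yaw 15.306385898565503 slope deg -0.20695813724194764 z at 0,70 [0.0759 0.0756] 0.07319523422831492
top 109 [0.556  0.0876 0.0756] yaw 15.442743348830273 slope deg -0.2378713500386317 z at 0,70 [0.0758 0.0755] 0.07315786742924901
top 107 [0.5557 0.0875 0.0754] yaw 15.377277376704123 slope deg -0.7167105458981067 z at 0,70 [0.076  0.0751] 0.07377443465539689
```

It is level within about 1°. My last press was near the paddle's edge, so I'll press once more on the true centreline to make sure it is closed.

```bash
python3 -c "
from h import *
R=np.array(read_state()['orientation']);print(delta([.56,.0875,.095],R),delta([.56,.0875,.0735],R))"
```

```text
[0.71, 5.36, 3.955, 0.0, 0.0, 0.0] [0.711, 5.36, 4.815, 0.0, 0.0, 0.0]
```

send_rows([
  [0.2, 1.4, 0, 0, 0, 0, 0],
  [0.4, 2.8, 0.5, 0, 0, 0, 0],
  [0.6, 4.2, 1.5, 0, 0, 0, 0],
  [0.7, 5.3, 2.5, 0, 0, 0, 0],
  [0.7, 5.3, 3.5, 0, 0, 0, 0],
  [0.7, 5.3, 4.2, 0, 0, 0, 0],
  [0.7, 5.3, 4.7, 0, 0, 0, 0],
  [0.7, 5.3, 4.8, 0, 0, 0, 0],
])

```text
clock: 13.35
tool_pos: [0.5579, 0.0871, 0.0725]
orientation: [[0.096, 0.995, -0.001], [0.995, -0.096, -0.001], [-0.001, -0.001, -1.0]]
ft_force: [-4.2, 0.2, 16.3]
width: 0.004
gripper_force: 8.3
```

send_rows([
  [0, 0, 0.04, 0, 0, 0, 0],
  [0, 0, 0.08, 0, 0, 0, 0],
  [0, 0, 0.08, 0, 0, 0, 0],
])

```text
clock: 13.6
tool_pos: [0.5578, 0.0871, 0.0729]
orientation: [[0.096, 0.995, -0.0], [0.995, -0.096, -0.0], [-0.0, -0.0, -1.0]]
ft_force: [-3.4, -0.5, 14.1]
width: 0.005
gripper_force: 7.0
```

```bash
python3 -c "
from h import *
st()"
```

```text
13.6 p [0.5578 0.0871 0.0729] yang -5.5 z [-0. -0. -1.] F [-3.42 -0.46 14.07] T [-0.206  0.976 -0.066] w 0.005 6.953974453135743 q7 15.6
```

send_rows([
  [0, 0, -0.5, 0, 0, 0, 0],
  [0, 0, -1.5, 0, 0, 0, 0],
  [0, -1, -3, 0, 0, 0, 0],
  [0, -2.5, -4, 0, 0, 0, 0],
  [0, -4, -5, 0, 0, 0, 0],
  [0, -5.2, -5, 0, 0, 0, 0],
  [0, -5.2, -5, 0, 0, 0, 0],
])

```text
clock: 14.18
tool_pos: [0.4209, 0.1009, 0.1974]
orientation: [[0.094, 0.996, -0.007], [0.996, -0.094, 0.003], [0.002, -0.007, -1.0]]
ft_force: [-0.5, 0.5, -0.8]
width: 0.006
gripper_force: 0.0
```

```bash
python3 -c "
from h import *
st();p,d=snapshot('scene');cv2.imwrite('pics/c4.png',p[90:350,80:440])"
```

```text
14.18 p [0.4209 0.1009 0.1974] yang -5.39 z [-0.007  0.003 -1.   ] F [-0.5   0.5  -0.77] T [-0.111  0.111  0.008] w 0.006 0.0 q7 4.6
```

View pics/c4.png

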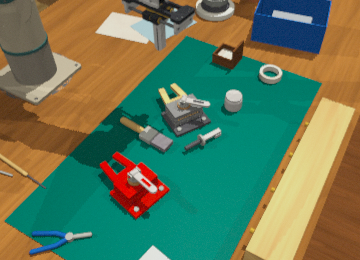

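The lever lies flat on the grey holder at crop (195,103). The tin, brush, spare bolt and the rest are where they were, and the gripper is clear.

```bash
python3 -c "
from workcell import *
print(job_done())"
```

```text
the job is handed in; nothing more can be done
None
```

The bolt was taken to about 0.3 rad past the bite (it sprang back when let go, as expected), then the lever was folded flat against its stop, nothing else on the bench looked moved, and the job was handed in at about 14 s.

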